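Refit a brake caliper and spin the disc to check that it runs free

ROBOT

A 6-joint arm with a two-finger parallel gripper is mounted at the origin on the work surface. World frame = base frame: x ahead of the robot, y to its left, z up, the work surface at z = 0. Lengths are in m, angles in rad, forces in N, time in s.
With the tool pointing down it reaches from about 0.35 to 0.775 m from the base axis. Payload 7.3 kg.
Tool frame: the origin (TCP) lies at the very end of the fingers, on their centre line; the grasp point (between the pads) lies grip_point_offset behind it (grip_point_offset is the distance from the TCP to the grasp point, in m); z points along the fingers, y is the direction in which the jaws open and shut (so a half turn about z gives the same grasp; the last joint's range is limited). The gripper opens to 92 mm and grips with 3 to 60 N. Pads are 19 mm wide; open, the fingers measure 130 mm over their backs; the gripper's body (75 mm by 190 mm) begins 47 mm behind the grasp point.
Start: joints at [-1.422, 0.342, 1.524, -0, 1.275, -0.146], TCP at [0.153, -0.502, 0.227] pointing down, gripper open.
Joint ranges: [-2.53, 2.53], [-0.77, 2.02], [0.04, 2.7], [-1, 4.14], [0.28, 2.66], [-3.11, 3.11]. Speed limits (rad/s): [2.57, 2.57, 3.14, 3.14, 3.14, 3.14].

INTERFACE

Orientations are given as [roll, pitch, yaw] about the fixed x, y, z axes, in that order (R = Rz(yaw) Ry(pitch) Rx(roll)).
In Python, from cell import * gives the robot as it stands.
- The arm moves only by the shell command python3 -m inch 'ROWS' [OPENING] [FORCE]. ROWS is JSON, a list that holds one entry, the list of rows, each a list of 4 numbers: the shift along the tool's x, y, z in mm, then the turn about the tool's z in rad. In form: [[[x, y, z, roll], ...]]. A call has 1 to 10 rows; each row shifts and turns the commanded pose from where the row before left it, along the tool's axes as they then stand; what a row does not reach is not made up. A row lasts 1/8 s, in which the tool goes at most 62.5 mm and 10.7 degrees, less where a joint would pass 70% of its speed; a pose out of reach is approached as far as the arm can. A call with a gripper value outside its range is refused whole. OPENING is the closure, from -1 (fully open) to 1 (shut), set as the call begins (- or left out, the last holds). The fingers move at their own pace and stop on an object; FORCE is the grip in N (left out, the last holds). Time passes only in rows, so rows that do not move let the fingers close. It gives the time, the measured TCP pose, the force and the opening at its end, in the units of the state.
- observe(): the state, without advancing time (a new reading comes with each control period).
- read_camera(name): name is "side" or "top" or "wrist"; returns a dict with "img" (400x640x3 uint8, blue, green, red), "fx", "fy", "cx", "cy" (pixels), "k1" (the pictures are not rectified: a ray, as slopes to the right and down, at radius r is drawn at 1 + k1 r^2 times it, then the intrinsics apply), "eye" and "rotation" of the camera in the world; the wrist camera has in their place "T_tool_cam" (4x4, takes a point from camera to tool coordinates, whose origin is the TCP and whose axes are the flange's). Camera axes: x right, y down, z forward; pixel columns grow to the right and rows downward; lengths in m; the calibration is good to about 2 mm. A picture is of the moment at which its call begins: read the wrist's pose just before it. There is no depth.
- hand_in(): hands the job in, once; it reports no verdict.
Trained networks look in the newest picture that a camera, given by its name, has taken for a name from the list of things; names that differ only in an ending like _2 or _b are one class to them, and where a whole thing is asked for, a point or a joint stands for the part that bears it (a point fixed in the world has none). Each returns a list of dicts, best first, with "conf" (0 to 1); they miss things now and then, are a little off and sometimes report something else, mostly with a low value. They report only what shows in the picture. A call takes as long as a camera call. They do not tell look-alikes from the thing itself.
- boxes_of(camera, label): "at" ([row, column] in pixels, amid what is visible of it).
- place_of(camera, label): "at" ([row, column] in pixels: a listed point, or the origin of a listed thing).
The state is a dict: "time": time; "qpos": joint angles; "qvel": joint speeds; "joint_efforts": joint torques, N m; "tool_pos": TCP position; "tool_rot": TCP orientation; "contact_force": force on the tool from outside, world axes, zero at the start; "torque": the same for the moment, N m; "opening": finger opening in m.
Only numpy, scipy, OpenCV 4.12 (cv2) and the standard library are available. Lean on these libraries where they do the work, as an engineer would, in place of code of your own. Each camera call takes 0.05 s, during which the arm holds its last target. There are 200 camera calls.

TASK

Set the red brake caliper down over the brake disc and press it gently, never forcing it, until it is fully home on both dowels of its bracket, then let go of it. Then spin the wheel hub by hand with light fingertip pushes on its studs, not knocks, and take the hand away, so that the disc is still running on freely between the pads, touched by nothing, when it has come round one and a half turns in all. Leave the other things on the bench alone.

Things in the scene. Friction and masses are not known exactly. Their poses are not given: they have to be found in the camera images.
- stand: grey steel axle stand fixed to the bench: base plate 200 x 200 x 12 mm, on it a bearing carrier that holds a level axle, and a dark steel caliper bracket. Origin: centre of the base's underside. y runs along the axle (wheel hub at +y, brake disc at -y), z is up; the axle's centre line is 130 mm above the bench. Only the bracket, disc and hub stand higher than 162 mm
- seat (a point): the caliper's seat on the stand: midway between the two dowels, level with the flat tops of the two bracket lugs (226 mm above the bench), in the middle plane of the disc; axes as the stand, dowels 64 mm to either side along x. The steel disc (200 mm across, 5 mm thick) stands upright in the stand's xz plane and its rim reaches 4 mm above this point
- dowel_front (a point): foot of the dowel at the seat's -x side, on the lug's flat top. An upright 12 mm dowel, 20 mm tall, its tip tapering from 14 mm up to 6 mm across at the top. It is split and sprung: it bulges sideways 4 to 14 mm above the lug and grips the bore, so the last 12 mm down must be pushed; home is a hard stop
- dowel_rear (a point): foot of the like dowel at the seat's +x side, on the lug's flat top. Pushing the caliper down both dowels takes roughly 11 to 18 N in all, its weight included
- caliper: loose red brake caliper, 0.4 to 0.6 kg, standing upright on the bench. Origin: centre of its underside; x along it, y across it, z up. Body 84 (x) x 54 (y) x 62 mm tall, flat sides to grip across y. From below, an 11 mm wide, 46 mm deep slot between the pads runs along x, open at both ends: the disc goes into it. A brass nipple stands 12 mm proud of the top. It fits either way round
- ears (a point): point of the caliper midway between the lower mouths of its two ear bores, 30 mm above the caliper's origin; axes as the caliper. At home it coincides with the seat. The ears, 28 mm wide and 14 mm thick, reach out to 80 mm from the centre at both ends of the body; each has an upright 14 mm bore 64 mm from the centre
- hub_axis (a point): point on the axle's centre line in the outer face of the wheel hub's flange (136 mm across, 10 mm thick). Four wheel studs, 12 mm thick, stick out 36 mm from this face along the stand's +y on a circle of 55 mm radius, a quarter turn apart; the axle nut in the middle sticks out 30 mm, radius 24 mm. Axes as the stand; this point does not turn
- rotor (a joint): turning angle of axle, hub and disc together (rad), without end stops; at 0 the brass-coloured stud is straight up; it grows as the top of the hub moves to the stand's +x. Between -0.75 and 0.75 at the start. Inertia about 0.0045 kg m2 (a stud feels like 1.5 kg to a finger); the bearings drag so little that from 5 rad/s it coasts for over a turn
- pad_box: bystander: closed cardboard box of brake pads with a white band, 100 x 75 x 45 mm; origin centre of the underside
- spray_can: bystander: spray can with a yellow label, 66 mm across, 200 mm tall; origin centre of the underside
- grease_tub: bystander: closed blue grease tub with a white lid, 80 mm across, 70 mm tall; origin centre of the underside
- wrench: bystander: steel wrench lying flat, 240 mm long
- hammer: bystander: hammer lying flat
- bolt_tray: bystander: dark steel tray, 160 x 110 x 35 mm; origin centre of the underside
Mind the look-alikes: they are no part of the job. What is meant by the caliper is not purple, and is the larger of those in its own colour.

How it is judged:
On the way, in this order (a step that is already met when the one before it is completed fails the run):
1. the caliper is fully home on both dowels and let go (horizontal distance between ears and seat below 0.003 m and z of ears in the frame of seat below 0.0015 m and angle between the z axis of ears and the z axis of seat, either way round below 0.03 rad and contact force between the fingers and caliper below 0.1 N), for 0.2 s.
2. the hub, spun by hand, has come round by at least one and a half turns in all (rotor past 8.6 rad either way) and is running on by itself at over 1 rad/s, touched by nothing (((value of joint rotor above 8.6 rad and velocity of joint rotor above 1 rad/s) or (value of joint rotor below -8.6 rad and velocity of joint rotor below -1 rad/s)) and contact force between anything else and rotor below 0.05 N), for 0.25 s.
At the end, for the whole second after the job is handed in: The caliper rests fully home on both dowels (within 3 mm sideways, 1.5 mm in height, upright within 0.03 rad), released and still, and nothing touches the disc, which has been spun past 8.6 rad and ran on by itself (horizontal distance between ears and seat below 0.003 m and z of ears in the frame of seat below 0.0015 m and angle between the z axis of ears and the z axis of seat, either way round below 0.03 rad and contact force between anything else and rotor below 0.05 N and linear speed of caliper below 0.01 m/s).
It fails at once if the caliper is forced or dropped onto its bracket (over 25 N on either lug, or 40 N on either dowel) (contact force between caliper and stand_c4 above 25 N or contact force between caliper and stand_c7 above 25 N or contact force between caliper and stand_c5 above 40 N or contact force between caliper and stand_c8 above 40 N).
It fails at once if the caliper is forced against the disc (over 20 N) (contact force between caliper and rotor above 20 N).
It fails at once if the hub is struck or pushed hard (over 25 N) (contact force between any of the fingers, the arm and rotor above 25 N).
It fails at once if a bystander is disturbed (moved over 30 mm) (distance of any of pad_box, spray_can, grease_tub, wrench, hammer, bolt_tray from where it was at the start of the episode above 0.03 m).
It also fails if it takes over 64 s, if anything falls off the work surface, if the arm or the gripper's body presses on something with over 40 N, if the wrist force passes 120 N, or if a joint passes its speed limit or range.

## Working session

There is one attempt and no reset: what is moved stays moved. The work goes in short steps, Python scripts to look and compute and a shell command to move; the robot and the scene stay as the last step left them, time stands still between calls to the robot, and variables do not carry over. Pictures are saved under pics/ and viewed, about 8 in all and at most 12, crops included, and the job is handed in when it is done.

```bash
ls; mkdir -p pics
cat > h.py <<'E'
from cell import *
import numpy as np, cv2
from scipy.spatial.transform import Rotation as Ro
def cam(n):
    o=observe(); c=read_camera(n)
    K=np.array([[c['fx'],0,c['cx']],[0,c['fy'],c['cy']],[0,0,1]]); 
    if n=='wrist':
        T=np.eye(4); T[:3,:3]=Ro.from_euler('xyz',o['tool_rot']).as_matrix(); T[:3,3]=o['tool_pos']
        T=T@np.array(c['T_tool_cam']); R=T[:3,:3]; e=T[:3,3]
    else: R=np.array(c['rotation']); e=np.array(c['eye'])
    return dict(img=c['img'],K=K,k1=c['k1'],R=R,e=e)
def ray(c,at):
    d=((at[1]-c['K'][0,2])/c['K'][0,0],(at[0]-c['K'][1,2])/c['K'][1,1]); u=np.array(d,float)
    for _ in range(20): u=np.array(d)/(1+c['k1']*(u@u))
    return c['R']@np.array([u[0],u[1],1.])
def atz(c,at,z):
    r=ray(c,at); return c['e']+r*(z-c['e'][2])/r[2]
def proj(c,P):
    q=c['R'].T@(np.array(P)-c['e']); u=q[:2]/q[2]; u=u*(1+c['k1']*(u@u))
    return [c['K'][1,1]*u[1]+c['K'][1,2], c['K'][0,0]*u[0]+c['K'][0,2]]
def tri(obs):
    A=np.zeros((3,3));b=np.zeros(3)
    for c,at in obs:
        r=ray(c,at); r/=np.linalg.norm(r); M=np.eye(3)-np.outer(r,r); A+=M;b+=M@c['e']
    return np.linalg.solve(A,b)
E
python3 - <<'E'
from h import *
print(observe(), grip_point_offset)
for n in ['side','top']:
    c=cam(n); cv2.imwrite(f'pics/{n}0.png',c['img']); print(n,c['e'],c['R'].round(3).tolist(),c['K'][0,0])
    for l in ['seat','dowel_front','dowel_rear','caliper','ears','hub_axis','stand','pad_box','spray_can','grease_tub','wrench','hammer','bolt_tray']:
        print(l,[(np.round(d['at']).tolist(),round(d['conf'],2)) for d in place_of(n,l)])
E
```

```text
pics
{'time': 0.0, 'qpos': array([-1.42198467e+00,  3.42735707e-01,  1.52504378e+00, -1.24365985e-05,
        1.27536991e+00, -1.45996377e-01]), 'qvel': array([-0.00088869, -0.00064962,  0.00139705,  0.00018274, -0.0006314 ,
       -0.00119892]), 'joint_efforts': array([ 1.41525859e-03, -4.31232297e+01, -2.44225538e+01,  7.18342862e-02,
        5.59650629e-02, -1.44923843e-04]), 'tool_pos': array([ 0.15249977, -0.50193311,  0.22602888]), 'tool_rot': array([-3.14005075e+00, -2.14705841e-04,  2.94811502e-01]), 'contact_force': array([ 0.81801465,  0.02523536, -0.05273512]), 'torque': array([0.04446739, 0.01021372, 0.00566909]), 'opening': 0.09187297712053291} 0.0188
side [0.3585754  1.04114631 1.12708227] [-2.301, 0.011, -3.017] 498.0117274997083
seat [([204.0, 273.0], 0.81), ([316.0, 212.0], 0.55)]
dowel_front [([200.0, 296.0], 0.93)]
dowel_rear [([208.0, 251.0], 0.76)]
caliper [([217.0, 299.0], 0.84), ([219.0, 358.0], 0.73), ([193.0, 336.0], 0.66)]
ears [([213.0, 300.0], 0.76), ([210.0, 360.0], 0.65), ([200.0, 246.0], 0.62), ([186.0, 337.0], 0.59)]
hub_axis []
stand [([277.0, 280.0],
[... 339 characters left out ...]
 -1.549] 469.22909625860405
seat [([162.0, 274.0], 0.95), ([187.0, 260.0], 0.47)]
dowel_front [([188.0, 277.0], 0.89)]
dowel_rear [([139.0, 266.0], 0.71), ([132.0, 212.0], 0.5), ([190.0, 410.0], 0.26)]
caliper [([252.0, 340.0], 0.71), ([194.0, 336.0], 0.63), ([226.0, 380.0], 0.61)]
ears [([224.0, 377.0], 0.92), ([253.0, 340.0], 0.68), ([189.0, 336.0], 0.63)]
hub_axis [([185.0, 226.0], 0.95), ([136.0, 214.0], 0.46)]
stand [([185.0, 258.0], 0.92)]
pad_box [([193.0, 411.0], 0.65)]
spray_can [([139.0, 350.0], 0.97), ([186.0, 259.0], 0.68)]
grease_tub [([136.0, 213.0], 0.66)]
wrench [([248.0, 165.0], 0.89)]
hammer [([230.0, 458.0], 0.72), ([188.0, 278.0], 0.57)]
bolt_tray [([296.0, 415.0], 0.95)]
```

```bash
sed -i "s/R=np.array(c\['rotation'\])/R=Ro.from_euler('xyz',c['rotation']).as_matrix()/" h.py
python3 - <<'E'
from h import *
a=cv2.imread('pics/side0.png');b=cv2.imread('pics/top0.png')
A=cv2.resize(a[130:400,180:460],None,fx=2,fy=2);B=cv2.resize(b[110:330,140:490],None,fx=2.2,fy=2.2)
cv2.imwrite('pics/a.png',A);cv2.imwrite('pics/b.png',B)
cs={n:cam(n) for n in ['side','top']}
S,T=cs['side'],cs['top']
for nm,z,t,s in [('seat',.226,[162,274],[204,273]),('df',.226,[188,277],[200,296]),('dr',.226,[139,266],[208,251]),('ears1',.03,[224,377],[210,360]),('ears2',.03,[253,340],[213,300]),('ears3',.03,[189,336],[213,300]),('stand',0,[185,258],[277,280]),('hub',.13,[185,226],None)]:
    print(nm,atz(T,t,z).round(3), *( [atz(S,s,z).round(3),tri([(T,t),(S,s)]).round(3)] if s else []))
E
```

```text
seat [0.612 0.09  0.226] [0.613 0.093 0.226] [0.613 0.091 0.223]
df [0.539 0.079 0.226] [0.555 0.071 0.226] [0.546 0.079 0.232]
dr [0.678 0.115 0.226] [0.668 0.115 0.226] [0.673 0.115 0.227]
ears1 [ 0.472 -0.225  0.03 ] [ 0.387 -0.116  0.03 ] [ 0.437 -0.232 -0.068]
ears2 [ 0.378 -0.109  0.03 ] [ 0.575 -0.081  0.03 ] [ 0.478 -0.097  0.021]
ears3 [ 0.581 -0.094  0.03 ] [ 0.575 -0.081  0.03 ] [ 0.581 -0.095  0.017]
stand [0.593 0.157 0.   ] [0.597 0.156 0.   ] [0.595 0.157 0.001]
hub [0.563 0.237 0.13 ]
```

View pics/a.png

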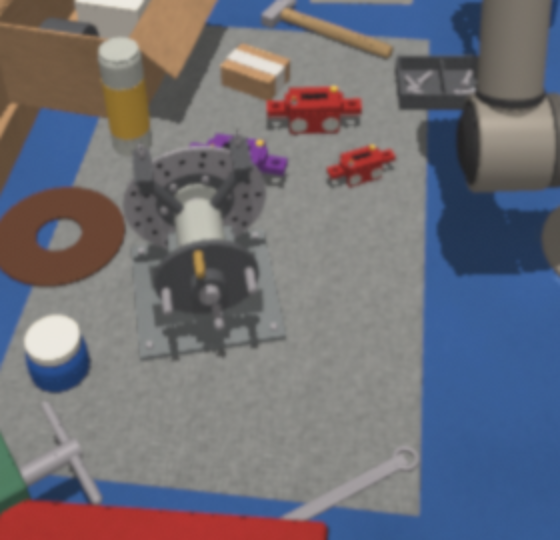

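View pics/b.png

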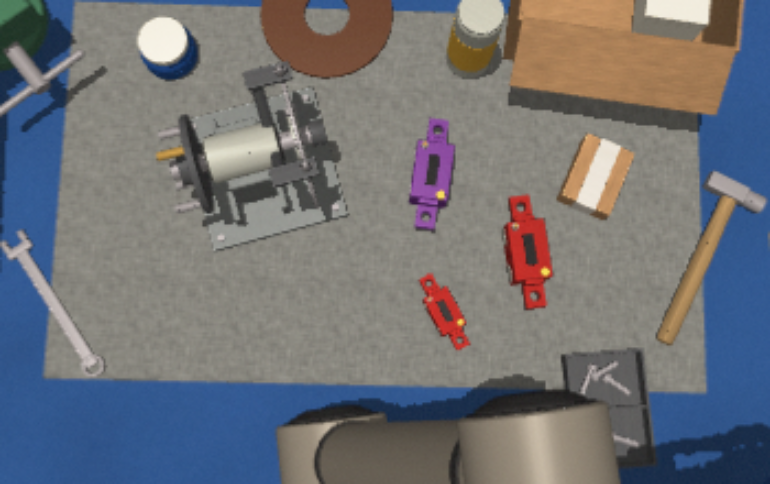

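Run:
```python
from h import *
T=cam('top')
f=atz(T,[245,383.2],.044);r=atz(T,[203.2,375.9],.044)
print(f,r,np.linalg.norm(f-r),(f+r)/2, 'yaw',np.arctan2(*(r-f)[1::-1]))
for nm,t in dict(small=[252,341],purple=[189,336]).items(): print(nm, atz(T,t,.03))
c=read_camera('wrist'); print(np.array(c['T_tool_cam']).round(3).tolist(),c['fx'])
print(observe()['time'])
b=cv2.imread('pics/top0.png'); cv2.imwrite('pics/c.png',cv2.resize(b[180:275,320:410],None,fx=6,fy=6))
```

```text
[ 0.40509603 -0.24166977  0.044     ] [ 0.53561959 -0.21911144  0.044     ] 0.13245858752575881 [ 0.47035781 -0.2303906   0.044     ] yaw 0.17113896189675482
small [ 0.38149216 -0.11241624  0.03      ]
purple [ 0.58069865 -0.09387645  0.03      ]
[[-0.0, -0.963, -0.268, 0.071], [1.0, -0.001, 0.001, -0.0], [-0.001, -0.268, 0.963, -0.158], [0.0, 0.0, 0.0, 1.0]] 331.52907812893915
1.6
```

View pics/c.png

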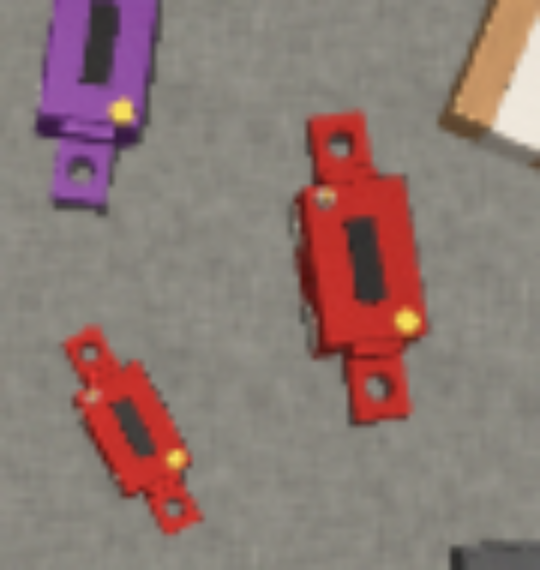

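Large red caliper at (224,379) in the top picture (bores 132 mm apart, 128 expected). The red at (252,341) is smaller and the one at (189,336) is purple, so neither is meant.

```bash
python3 -m inch '[[[40,-17,0,0],[43,-19,0,0],[43,-19,0,0],[43,-19,0,0],[43,-19,0,0],[43,-19,0,0],[43,-19,0,0],[43,-19,0,0],[43,-19,0,0.124],[0,0,0,0]]]' -1
python3 - <<'E'
from h import *
c=cam('wrist'); cv2.imwrite('pics/d.png',c['img'])
o=observe();print(o['tool_pos'],o['tool_rot'],o['contact_force'])
for l in ['ears','caliper']:
    for d in place_of('wrist',l): print(l,d['at'],d['conf'],atz(c,d['at'],.03 if l=='ears' else 0))
E
```

```text
time: 2.85
tool_pos: [0.4726, -0.227, 0.2265]
tool_rot: [-3.141, -0.0, 0.174]
contact_force: [-0.4, -1.1, 0.1]
opening: 0.0921
[ 0.47141792 -0.22818211  0.22649169] [3.14158871e+00 4.92982376e-04 1.74521896e-01] [-0.04683435 -0.36985097  0.04143881]
ears [229.7, 205.8] 0.95 [ 0.38703934 -0.11514686  0.03      ]
ears [42.4, 200.4] 0.73 [ 0.58221866 -0.09300813  0.03      ]
ears [174.6, 316.0] 0.62 [ 0.47169397 -0.22775785  0.03      ]
ears [85.7, 425.2] 0.39 [ 0.58132502 -0.32098991  0.03      ]
caliper [223.3, 210.0] 0.98 [ 0.38317987 -0.11110623  0.        ]
caliper [52.5, 207.3] 0.72 [ 0.57690339 -0.09084476  0.        ]
caliper [168.0, 318.7] 0.56 [ 0.47403125 -0.23063491  0.        ]
```

View pics/d.png

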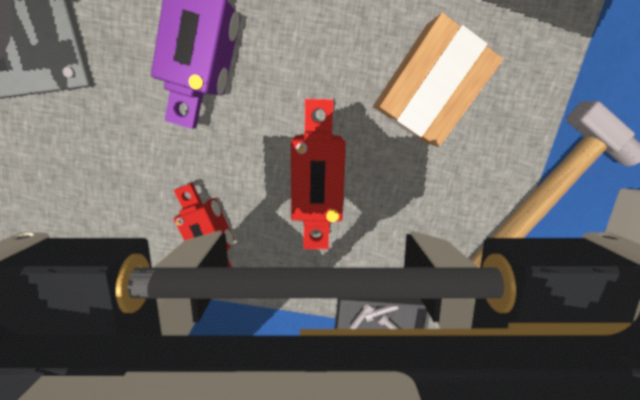

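Run:
```python
from h import *
c=cam('wrist')
r=atz(c,[115.5,319],.044);f=atz(c,[236,317],.044)
print(r,f,np.linalg.norm(r-f),(r+f)/2,np.arctan2(*(r-f)[1::-1]))
```

```text
[ 0.53164215 -0.22247056  0.044     ] [ 0.40441239 -0.24264549  0.044     ] 0.12881940527516075 [ 0.46802727 -0.23255803  0.044     ] 0.15726148099458026
```

```bash
python3 -m inch '[[[-1.5,3,30,0.01],[0,0,45,0],[0,0,45,0],[0,0,45,0],[0,0,25,0],[0,0,12,0],[0,0,0,0],[0,0,0,0]]]' -1
python3 -m inch '[[[0,0,0,0],[0,0,0,0],[0,0,0,0],[0,0,0,0],[0,0,0,0],[0,0,0,0]]]' 1 40
```

```text
time: 4.05
tool_pos: [0.4705, -0.2331, 0.0259]
tool_rot: [3.14, -0.002, 0.161]
contact_force: [-0.0, -0.5, 0.7]
opening: 0.0919
time: 4.8
tool_pos: [0.4694, -0.2311, 0.0248]
tool_rot: [-3.14, 0.001, 0.161]
contact_force: [-1.2, 6.0, 4.1]
opening: 0.0539
```

```bash
python3 -m inch '[[[0,0,-25,0],[0,0,-50,0],[0,0,-50,0],[0,0,-50,0],[10,-10,-50,0],[28,-31,-50,0],[38,-41,0,0],[38,-42,0,0],[38,-42,0,0],[0,0,0,-0.16]]]'
python3 -m inch '[[[0,0,0,0],[0,0,0,0],[0,0,0,0]]]'
python3 - <<'E'
from h import *
c=cam('wrist'); cv2.imwrite('pics/e.png',c['img'])
o=observe();print(o['tool_pos'],o['tool_rot'],o['contact_force'])
for l,z in [('ears',.3+.005),('seat',.226),('dowel_front',.226),('dowel_rear',.226),('stand',0),('hub_axis',.13)]:
    for d in place_of('wrist',l): print(l,d['at'],d['conf'],atz(c,d['at'],z))
E
```

```text
time: 6.05
tool_pos: [0.5933, -0.0414, 0.2955]
tool_rot: [-3.139, 0.002, 0.329]
contact_force: [0.4, -1.0, -4.9]
opening: 0.0539
time: 6.42
tool_pos: [0.5922, -0.0463, 0.2976]
tool_rot: [3.142, 0.0, 0.318]
contact_force: [0.1, -0.4, -5.0]
opening: 0.0538
[ 0.59219244 -0.04623153  0.29769998] [3.14157105e+00 9.77999887e-05 3.18333213e-01] [ 0.77430448 -0.26650257 -5.38990136]
seat [128.3, 123.2] 0.97 [0.6047868  0.09553866 0.226     ]
dowel_front [215.1, 134.0] 0.91 [0.54528802 0.0778356  0.226     ]
dowel_rear [117.0, 172.7] 0.75 [0.62261903 0.06510125 0.226     ]
stand [111.9, 173.6] 0.85 [0.59321164 0.15274011 0.        ]
hub_axis [114.1, 27.0] 0.81 [0.56656153 0.23487254 0.13      ]
hub_axis [214.5, 134.5] 0.36 [0.49833011 0.11992695 0.13      ]
```

View pics/e.png

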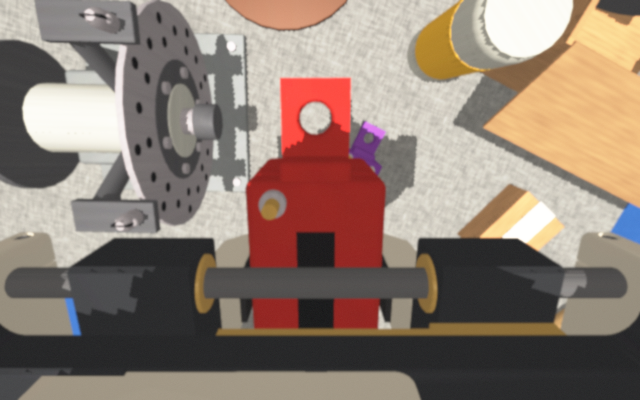

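Run:
```python
from h import *
b=cv2.imread('pics/e.png')
k=dict(fx=8,fy=8,interpolation=cv2.INTER_CUBIC)
A=cv2.resize(b[0:45,60:150],None,**k);B=cv2.resize(b[192:237,60:150],None,**k)
cv2.imwrite('pics/f.png',np.vstack([A,B])[:600])
c=cam('wrist')
print('bore',atz(c,[118,315.5],.2977-.0248+.044), c['R'].round(3).tolist(),c['e'])
t=observe();R=Ro.from_euler('xyz',t['tool_rot']).as_matrix()
print(R.T@(atz(c,[118,315.5],.2977-.0248+.044)-t['tool_pos']))
```

```text
bore [ 0.65511825 -0.02453492  0.3169    ] [[0.315, -0.915, -0.254], [-0.949, -0.303, -0.086], [0.001, 0.268, -0.963]] [ 0.65957878 -0.02289022  0.45561037]
[ 0.06614497 -0.00024194 -0.01916866]
```

View pics/f.png

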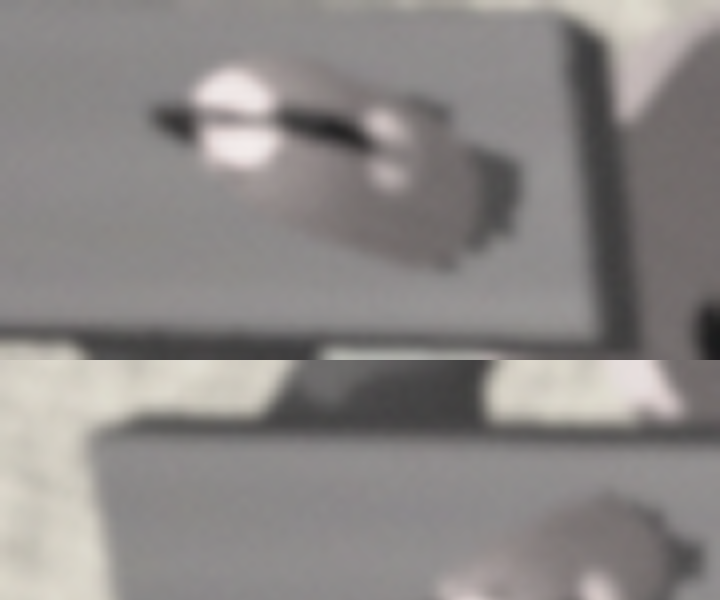

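Run:
```python
from h import *
b=cv2.imread('pics/e.png')
for r0,r1 in [(0,45),(192,245)]:
    g=cv2.cvtColor(b[r0:r1,75:135],cv2.COLOR_BGR2GRAY); m=(g>205).astype('uint8')
    n,_,st,ce=cv2.connectedComponentsWithStats(m); print([(s.tolist(),(q+[75,r0]).round(1)) for s,q in zip(st,ce) if s[4]>3][1:])
b2=cv2.resize(b[205:240,90:150],None,fx=10,fy=10,interpolation=cv2.INTER_CUBIC); cv2.imwrite('pics/g.png',b2)
```

```text
[([10, 9, 9, 5, 29], array([89. , 11.1])), ([11, 16, 8, 5, 29], array([89.5, 17.6]))]
[([0, 0, 14, 6, 48], array([ 81.2, 194. ])), ([16, 0, 3, 3, 6], array([ 91.8, 193. ])), ([48, 0, 12, 6, 53], array([128.5, 194.7])), ([42, 30, 5, 3, 13], array([118.8, 223.2])), ([42, 36, 6, 2, 11], array([119.7, 228.5])), ([0, 40, 43, 13, 273], array([ 91.9, 237.8])), ([48, 42, 3, 2, 5], array([124.2, 234.4]))]
```

View pics/g.png

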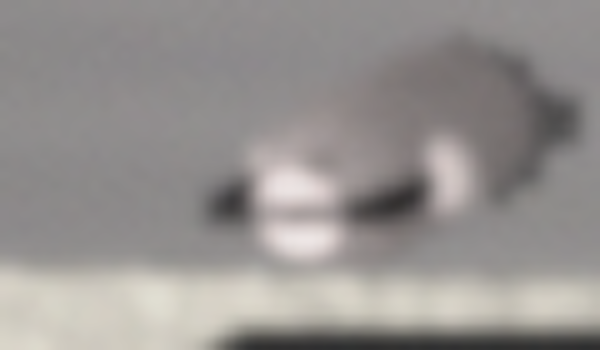

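Run:
```python
from h import *
c=cam('wrist');t=observe();R=Ro.from_euler('xyz',t['tool_rot']).as_matrix()
r=atz(c,[14.4,89.3],.246);f=atz(c,[225.8,119.3],.246)
print(r,f,np.linalg.norm(r-f),(r+f)/2,'yaw',np.arctan2(*(r-f)[1::-1]),t['tool_pos'],t['tool_rot'])
m=(r+f)/2; print('tool',R.T@(m-t['tool_pos']),t['time'])
```

```text
[0.66685086 0.11499661 0.246     ] [0.54451794 0.07768068 0.246     ] 0.12789769290664038 [0.6056844  0.09633864 0.246     ] yaw 0.29607044772931423 [ 0.5924352  -0.04555479  0.29769782] [ 3.14150041e+00 -3.44468267e-05  3.20570658e-01]
tool [ 0.05728423 -0.13049461  0.05168776] 6.875
```

```bash
python3 -m inch '[[[6,-15,0,0.0246],[12,-29,0,0],[14,-33,0,0],[13,-30,0,0],[7,-16,0,0],[3,-7.5,0,0],[0,0,0,0],[0,0,0,0],[0,0,0,0]]]'
python3 - <<'E'
from h import *
c=cam('wrist');t=observe();R=Ro.from_euler('xyz',t['tool_rot']).as_matrix()
print(t['tool_pos'],t['tool_rot'],t['contact_force'],t['time'])
want=np.array([.6057,.0963,.2977])-R@np.array([.0021,-.0002,0]);print('err tool',R.T@(want-t['tool_pos']))
cv2.imwrite('pics/h.png',c['img'])
s=cam('side');cv2.imwrite('pics/hs.png',s['img'])
for l in ['dowel_front','dowel_rear','seat','ears']:
  for n in ['wrist','side']:
    for d in place_of(n,l)[:2]:print(l,n,d['at'],d['conf'])
A=cv2.resize(c['img'][60:240,200:440],None,fx=2.5,fy=2.5)
B=cv2.resize(s['img'][130:260,220:340],None,fx=3.46,fy=3.46)[:450]
cv2.imwrite('pics/i.png',np.hstack([A,B])[:, :1016]); I=cv2.imread('pics/i.png'); cv2.imwrite('pics/i.png',cv2.resize(I,None,fx=.78,fy=.78))
E
```

```text
time: 8.0
tool_pos: [0.6066, 0.0944, 0.2977]
tool_rot: [3.141, 0.0, 0.295]
contact_force: [-0.0, 0.9, -6.6]
opening: 0.0537
[0.60661463 0.09459136 0.29772518] [3.14132482e+00 1.44538382e-05 2.95112915e-01] [ 0.71692229 -0.7658552  -5.50297117] 8.05
err tool [-2.47813836e-03 -1.70080385e-03  2.46797734e-05]
dowel_front side [200.4, 298.8] 0.72
dowel_rear wrist [115.3, 313.4] 0.88
dowel_rear side [205.8, 249.5] 0.81
ears wrist [220.9, 441.7] 0.72
ears side [210.8, 297.0] 0.84
ears side [211.4, 359.7] 0.64
```

View pics/i.png

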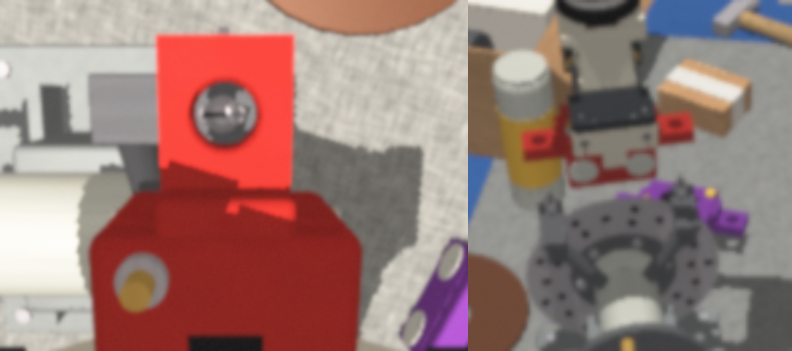

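Run:
```python
from h import *
c=cam('wrist');b=cv2.imread('pics/h.png')
print('tip pred',proj(c,[.66685,.1150,.246]))
print('bore',atz(c,[118.2,315.3],.3169))
I=cv2.cvtColor(b,cv2.COLOR_BGR2HSV)
# bore = low-saturation blob within ear
m=(I[85:150,290:345,1]<110).astype('uint8'); n,_,st,ce=cv2.connectedComponentsWithStats(m)
print([(s.tolist(),(q+[290,85]).round(1)) for s,q in zip(st,ce)][1:])
print(b[108:130,304:328].mean(2).astype(int))
```

```text
tip pred [np.float64(118.5949231491289), np.float64(313.92098827494425)]
bore [0.66968044 0.11501525 0.3169    ]
[([9, 18, 33, 31, 793], array([315. , 117.9]))]
[[137 133 106  81  76  79  80  84  87  90  90  89  86  81  80  80  97 127
  143 145 144 144 142 132]
 [146 136 110  87  81  86  92  97 102 105 105 104  98  94  89  85 102 131
  147 149 150 149 146 141]
 [150 143 123  99  93  98 106 112 113 115 114 113 111 110 104  99 109 133
  148 148 150 151 149 146]
 [150 147 134 116 106 109 115 116 118 118 118 116 115 117 119 115 119 136
  145 151 151 151 151 150]
 [149 145 137 121 113 115 117 120 120 121 120 119 121 127 129 128 126 132
  137 144 148 148 149 151]
 [147 139 129 119 115 116 121 123 123 124 123 128 138 142 141 135 129 126
  134 141 140 139 141 145]
 [151 133 120 115 116 120 124 127 129 128 131 151 175 173 155 142 131 130
  142 153 144 129 125 129]
 [156 129 115 113 116 122 126 130 132 131 137 173 215 212 178 147 134 133
  151 169 164 137 113 111]
 [151 117 107 108 112 119 123 126 125 125 136 182 229 231 196 152 129 126
  143 170 174 149 115 107]
 [139  97  88  90  95 100 103 
[... 583 characters left out ...]
36 121 113 109 106 111 117 123 125 125 122 118 116 116 118 113 107
  103 102  93 105 132 144]
 [146 141 130 113 105 106 108 111 114 116 115 112 111 108 108 106 100  91
   84  81  82 105 131 143]
 [149 146 134 111 100 102 105 108 109 110 109 106 107 106 102  97  88  80
   75  76  84 107 130 134]
 [146 145 131 104  91  95  99 103 105 105 105 104 100 100  95  87  81  75
   75  75  84 104 115 114]
 [138 140 123  97  82  83  90  93  97  98  96  94  91  88  84  80  75  76
   74  75  78  87  90  90]
 [124 130 114  96  83  78  79  83  86  87  87  83  82  79  77  75  74  75
   74  76  76  76  77  77]
 [107 117 118 109  94  80  77  77  79  79  79  79  76  77  76  78  74  76
   76  75  76  73  72  77]]
```

```bash
python3 -m inch '[[[-2.6,-1.3,0,0],[0,0,10,0],[0,0,12,0],[0,0,10,0],[0,0,4,0],[0,0,0,0],[0,0,0,0]]]'
python3 - <<'E'
from h import *
c=cam('wrist');t=observe();R=Ro.from_euler('xyz',t['tool_rot']).as_matrix()
print(t['tool_pos'],t['tool_rot'],t['contact_force'],t['torque'])
want=np.array([.6057,.0963,t['tool_pos'][2]])-R@np.array([.0021,-.0002,0]);print('err tool',R.T@(want-t['tool_pos']))
b=c['img'];I=cv2.cvtColor(b,cv2.COLOR_BGR2HSV)
m=(I[80:155,285:350,1]<110).astype('uint8'); n,_,st,ce=cv2.connectedComponentsWithStats(m)
print([(s.tolist(),(q+[285,80]).round(1)) for s,q in zip(st,ce)][1:])
k=1+np.argmax(st[1:,4]); q=ce[k]+[285,80]
print('bore',atz(c,q[::-1],t['tool_pos'][2]+.0192),'tip pred',proj(c,[.66685,.1150,.246]))
cv2.imwrite('pics/j.png',cv2.resize(b[85:150,280:350],None,fx=8,fy=8,interpolation=cv2.INTER_CUBIC))
E
```

```text
time: 9.43
tool_pos: [0.604, 0.0959, 0.2621]
tool_rot: [3.141, -0.001, 0.296]
contact_force: [-0.3, 0.7, -5.2]
opening: 0.0539
[0.60397324 0.09584234 0.26215801] [ 3.14124867e+00 -9.65185199e-04  2.96133684e-01] [ 0.94841406  0.16553338 -5.72526565] [ 0.00781471 -0.00974514 -0.00442477]
err tool [-3.14841519e-04  2.66168361e-04  1.74577030e-06]
[([15, 23, 32, 31, 772], array([315.3, 117.9]))]
bore [0.6671855  0.11552177 0.28135801] tip pred [np.float64(116.46659918591804), np.float64(316.0561346095543)]
```

View pics/j.png

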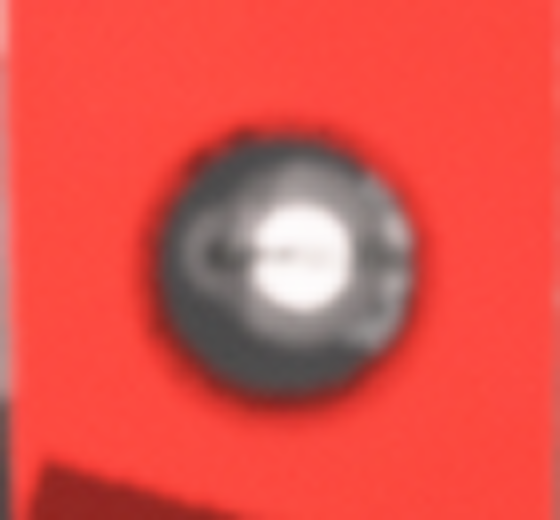

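Rear dowel tip shows within the rear bore, centred to about 0.5 mm. Going down.

```bash
python3 -m inch '[[[-0.3,0.4,4,0],[0,0,4,0],[0,0,4,0],[0,0,0,0]]]'; python3 -m inch '[[[0,0,4,0],[0,0,4,0],[0,0,2,0],[0,0,0,0]]]';python3 -m inch '[[[0,0,2,0],[0,0,2,0],[0,0,1,0],[0,0,0,0]]]'
```

```text
time: 9.98
tool_pos: [0.6033, 0.0954, 0.2491]
tool_rot: [-3.141, 0.001, 0.296]
contact_force: [-1.0, -0.1, -4.6]
opening: 0.0539
time: 10.48
tool_pos: [0.6035, 0.0954, 0.2394]
tool_rot: [-3.142, 0.0, 0.296]
contact_force: [-0.5, -0.3, -4.9]
opening: 0.0541
time: 10.98
tool_pos: [0.6035, 0.0954, 0.2346]
tool_rot: [3.142, 0.0, 0.296]
contact_force: [-0.4, 0.5, -5.3]
opening: 0.0539
```

```bash
python3 -m inch '[[[0,0,1.5,0],[0,0,1.5,0],[0,0,0,0]]]'; python3 -m inch '[[[0,0,1.5,0],[0,0,1.5,0],[0,0,0,0]]]'
```

```text
time: 11.35
tool_pos: [0.6042, 0.0952, 0.2323]
tool_rot: [3.141, -0.002, 0.296]
contact_force: [1.1, -1.6, -1.7]
opening: 0.0538
time: 11.72
tool_pos: [0.6041, 0.0953, 0.2298]
tool_rot: [3.141, -0.002, 0.296]
contact_force: [0.1, -1.6, 5.1]
opening: 0.0539
```

```bash
python3 -m inch '[[[0,0,1.5,0],[0,0,1.5,0],[0,0,0,0]]]'; python3 -m inch '[[[0,0,1.5,0],[0,0,1,0],[0,0,0,0]]]'
```

```text
time: 12.1
tool_pos: [0.6042, 0.0954, 0.2266]
tool_rot: [3.141, -0.002, 0.296]
contact_force: [2.3, -0.4, 4.2]
opening: 0.0538
time: 12.48
tool_pos: [0.6042, 0.0953, 0.224]
tool_rot: [3.141, -0.002, 0.296]
contact_force: [2.2, -0.5, 5.8]
opening: 0.0542
```

```bash
python3 -m inch '[[[0,0,1,0],[0,0,0,0]]]'; python3 -m inch '[[[0,0,1,0],[0,0,0,0]]]'
```

```text
time: 12.72
tool_pos: [0.6042, 0.0954, 0.223]
tool_rot: [3.141, -0.002, 0.296]
contact_force: [1.6, -0.9, 5.2]
opening: 0.0539
time: 12.98
tool_pos: [0.6042, 0.0953, 0.222]
tool_rot: [3.141, -0.002, 0.296]
contact_force: [1.8, -1.3, 4.9]
opening: 0.0533
```

```bash
python3 -m inch '[[[0,0,0.7,0],[0,0,0,0]]]'; python3 -m inch '[[[0,0,0.7,0],[0,0,0,0]]]'; python3 -m inch '[[[0,0,0.5,0],[0,0,0,0]]]'
```

```text
time: 13.22
tool_pos: [0.6042, 0.0953, 0.2213]
tool_rot: [3.141, -0.002, 0.296]
contact_force: [1.1, -1.6, 4.1]
opening: 0.0538
time: 13.48
tool_pos: [0.6042, 0.0953, 0.2208]
tool_rot: [3.141, -0.002, 0.296]
contact_force: [1.2, -1.5, 7.5]
opening: 0.0538
time: 13.72
tool_pos: [0.6042, 0.0953, 0.2208]
tool_rot: [3.141, -0.003, 0.296]
contact_force: [1.8, -1.6, 9.1]
opening: 0.0537
```

```bash
python3 -m inch '[[[0,0,0.7,0],[0,0,0,0]]]'; python3 -m inch '[[[0,0,0.7,0],[0,0,0,0]]]'
```

```text
time: 13.98
tool_pos: [0.6042, 0.0953, 0.2208]
tool_rot: [3.14, -0.003, 0.296]
contact_force: [0.2, -1.8, 12.9]
opening: 0.0537
time: 14.22
tool_pos: [0.6042, 0.0953, 0.2208]
tool_rot: [3.14, -0.004, 0.296]
contact_force: [-1.0, -1.3, 16.1]
opening: 0.054
```

```bash
python3 -m inch '[[[0,0,-2.2,0],[0,0,0,0]]]'; python3 -m inch '[[[0,0,0,0],[0,0,0,0],[0,0,0,0],[0,0,0,0]]]' -0.2
python3 -m inch '[[[0,0,-10,0],[0,0,-30,0],[0,0,-40,0],[0,0,-40,0],[0,0,0,0],[0,0,0,0]]]' -0.6
python3 - <<'E'
from h import *
c=cam('wrist');s=cam('side');t=observe();print(t['tool_pos'],t['contact_force'],t['time'])
for l,z in [('ears',.226),('seat',.226),('hub_axis',.13)]:
    for n,cc in [('wrist',c),('side',s)]:
        for d in place_of(n,l)[:2]:print(l,n,d['at'],d['conf'],atz(cc,d['at'],z))
A=cv2.resize(c['img'],None,fx=.7,fy=.7)
B=cv2.resize(s['img'][150:340,230:350],None,fx=1.47,fy=1.47)
B=cv2.resize(s['img'][170:310,230:340],(220,280))
B=np.vstack([B,np.zeros((A.shape[0]-B.shape[0],B.shape[1],3),'uint8')]) if A.shape[0]>B.shape[0] else B[:A.shape[0]]
cv2.imwrite('pics/k.png',np.hstack([A,B]))
E
```

```text
time: 14.48
tool_pos: [0.6042, 0.0953, 0.2209]
tool_rot: [3.141, -0.002, 0.296]
contact_force: [3.2, -0.9, 6.7]
opening: 0.054
time: 14.98
tool_pos: [0.6031, 0.0954, 0.2194]
tool_rot: [-3.141, 0.002, 0.296]
contact_force: [-0.1, -0.5, -0.5]
opening: 0.0549
time: 15.72
tool_pos: [0.6033, 0.0956, 0.3398]
tool_rot: [-3.141, 0.0, 0.296]
contact_force: [-0.3, 0.5, -0.3]
opening: 0.0735
[0.60308016 0.09546751 0.33882706] [ 0.23723645  0.47287593 -0.73719507] 15.825
ears wrist [207.0, 433.2] 0.95 [ 0.62055181 -0.00452803  0.226     ]
ears side [203.4, 275.5] 0.91 [0.60716501 0.09043441 0.226     ]
ears side [212.5, 360.4] 0.87 [0.38034338 0.09985507 0.226     ]
seat side [205.8, 274.1] 0.6 [0.60907217 0.10007115 0.226     ]
hub_axis wrist [169.1, 184.6] 0.71 [0.56259115 0.23708532 0.13      ]
hub_axis side [206.8, 276.6] 0.71 [0.62765484 0.00320467 0.13      ]
hub_axis side [270.4, 283.5] 0.7 [0.56489436 0.23601274 0.13      ]
```

View pics/k.png

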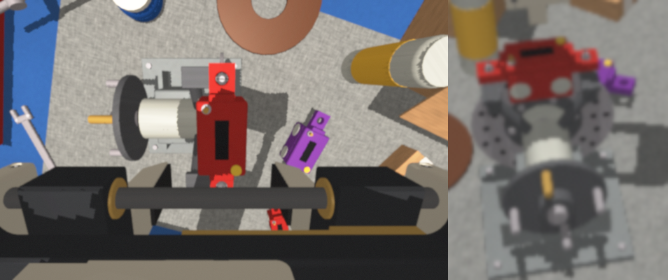

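```bash
cat >> h.py <<'E'
SEAT=np.array([.6057,.0963,.226]); YAW=.296
X=np.array([np.cos(YAW),np.sin(YAW),0]);Y=np.array([-np.sin(YAW),np.cos(YAW),0])
def stand(x,y,z): p=SEAT+X*x+Y*y; p[2]=z; return p   # y from disc plane
def stud(th,y,r=.055): return stand(r*np.sin(th),y,.13+r*np.cos(th))
E
python3 - <<'E'
from h import *
t=observe();R=Ro.from_euler('xyz',t['tool_rot']).as_matrix()
for n in ['wrist','side']:
    c=cam(n); I=cv2.cvtColor(c['img'],cv2.COLOR_BGR2HSV)
    m=cv2.inRange(I,(12,110,90),(30,255,255))
    pr=np.array(proj(c,stud(0,.165))); w=np.zeros_like(m); a=pr.astype(int); w[a[0]-35:a[0]+35,max(a[1]-45,0):a[1]+45]=1
    N,_,st,ce=cv2.connectedComponentsWithStats(m*w); k=1+np.argmax(st[1:,4]); q=ce[k][::-1]
    th=np.linspace(-1,1,201); D=[np.linalg.norm(np.array(proj(c,stud(a,.165)))-q) for a in th]
    i=np.argmin(D); print(n,q,st[k],'theta',th[i],D[i])
p=stand(-.069,.172,.2); print(p, 'start tool shift', R.T@(p-t['tool_pos']),t['tool_pos'],t['tool_rot'],t['time'])
E
```

```text
wrist [170.45959596 142.70707071] [125 165  35  12 396] theta 0.15999999999999992 0.5863165942536945
side [261.36666667 279.06666667] [277 255   5  14  60] theta 0.19999999999999996 1.5535035462183748
[0.48952895 0.24069282 0.2       ] start tool shift [-0.06644673 -0.17220882  0.13969509] [0.60346112 0.09538727 0.33961204] [-3.14142865e+00  8.24108347e-04  2.96176746e-01] 16.125
```

```bash
python3 -m inch '[[[0,-25,0,0],[0,-45,0,0],[-5,-50,0,0],[-4.5,-40,30,0],[0,-12,45,0],[0,0,45,0],[0,0,35,0],[0,0,20,0],[0,0,0,0],[0,0,0,0]]]' 1 20
```

```text
time: 17.48
tool_pos: [0.5449, 0.2573, 0.1662]
tool_rot: [3.142, -0.002, 0.296]
contact_force: [-0.3, -0.0, -0.2]
opening: 0.0002
```

Run:
```python
from h import *
t=observe();d=t['tool_pos']-SEAT;print('stand x,y,z',d@X,d@Y,t['tool_pos'][2],t['opening'],t['contact_force'],t['time'])
```

```text
stand x,y,z -0.011209008695311565 0.1717428258018218 0.16615848744356193 0.0002165848839251086 [-0.30911452 -0.0392026  -0.17530999] 17.475
```

```bash
python3 -m inch '[[[2,0,0,0],[2,0,0,0],[2,0,0,0],[2,0,0,0],[3,0,0,0],[3,0,0,0]]]';python3 -m inch '[[[3.5,0,0,0],[3.5,0,0,0],[3.5,0,0,0],[3,0,0,0],[2,0,0,0],[0,0,0,0],[-5,0,-10,0],[-10,0,-20,0]]]'
```

```text
time: 18.23
tool_pos: [0.5579, 0.2613, 0.165]
tool_rot: [3.142, 0.0, 0.296]
contact_force: [-0.4, -0.2, 0.0]
opening: 0.0006
time: 19.23
tool_pos: [0.5573, 0.2611, 0.1955]
tool_rot: [3.141, 0.001, 0.296]
contact_force: [0.0, 1.0, 0.2]
opening: 0.0006
```

Run:
```python
from h import *
t=observe()
for n in ['side']:
    c=cam(n); I=cv2.cvtColor(c['img'],cv2.COLOR_BGR2HSV); m=cv2.inRange(I,(12,110,90),(30,255,255))
    w=np.zeros_like(m); a=np.array(proj(c,stud(.6,.165))).astype(int); w[a[0]-25:a[0]+30,a[1]-25:a[1]+25]=1
    N,_,st,ce=cv2.connectedComponentsWithStats(m*w); k=1+np.argmax(st[1:,4]); q=ce[k][::-1]
    th=np.linspace(-.2,2,221); D=[np.linalg.norm(np.array(proj(c,stud(a,.165)))-q) for a in th]
    i=np.argmin(D); print(n,q,st[k],'theta',th[i],D[i])
d=t['tool_pos']-SEAT;print('stand x,y,z',d@X,d@Y,t['tool_pos'][2],t['contact_force'],t['time'])
cv2.imwrite('pics/l.png',cv2.resize(c['img'][170:320,220:350],None,fx=4.5,fy=4)); print(proj(c,stud(th[i]-np.pi/2,.183)),proj(c,stud(.6-np.pi/2,.183)))
```

```text
side [266.11764706 266.64705882] [266 262   2  11  17] theta 0.78 2.997048395553965
stand x,y,z 0.0017976516909408921 0.17173204286614938 0.19547095598091213 [0.02970163 0.97431677 0.22709604] 19.225
[np.float64(269.62282313206083), np.float64(300.7652805995943)] [np.float64(271.25245723417316), np.float64(303.38726844490884)]
```

View pics/l.png

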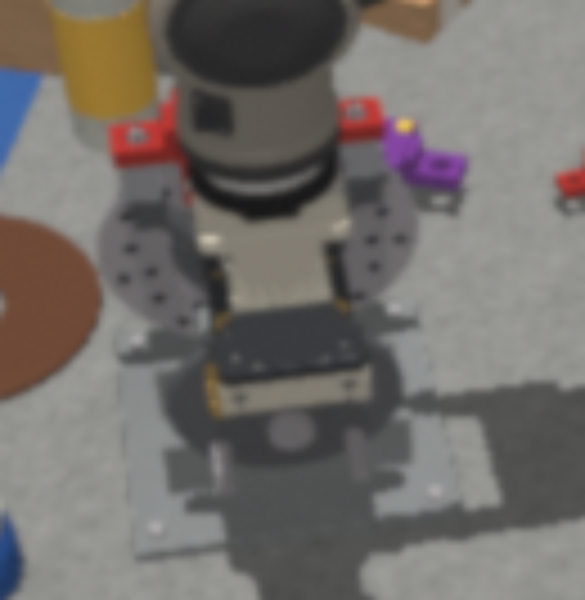

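Run:
```python
from h import *
c=cam('side')
for th in [.6,.65,.7,.75,.8,.85]:
    print(th,[np.round([proj(c,stud(th+k*np.pi/2,y)) for y in (.147,.183)],1).tolist() for k in (1,2)])
```

```text
0.6 [[[280.9, 267.5], [292.1, 268.8]], [[280.2, 297.0], [291.1, 298.9]]]
0.65 [[[281.4, 268.2], [292.5, 269.5]], [[279.7, 297.8], [290.6, 299.7]]]
0.7 [[[281.8, 268.9], [292.9, 270.3]], [[279.2, 298.6], [290.1, 300.5]]]
0.75 [[[282.2, 269.7], [293.3, 271.0]], [[278.6, 299.3], [289.5, 301.3]]]
0.8 [[[282.6, 270.5], [293.7, 271.9]], [[278.0, 300.0], [289.0, 302.0]]]
0.85 [[[282.9, 271.3], [294.0, 272.7]], [[277.4, 300.7], [288.4, 302.7]]]
```

```bash
python3 -m inch '[[[-10,0,0,0],[-22,0,0,0],[-22,0,0,0],[-9,0,10,0],[0,0,18,0],[0,0,10,0],[0,0,0,0],[0,0,0,0]]]'
python3 - <<'E'
from h import *
t=observe();d=t['tool_pos']-SEAT;print('stand x,y,z',d@X,d@Y,t['tool_pos'][2],t['contact_force'],t['time'])
E
```

```text
time: 20.32
tool_pos: [0.4982, 0.243, 0.1574]
tool_rot: [3.141, -0.001, 0.296]
contact_force: [0.1, -0.1, 0.6]
opening: 0.0006
stand x,y,z -0.06006825170251382 0.17170780553573572 0.15743226884245834 [ 0.11016544 -0.05022629  0.58753978] 20.325
```

```bash
python3 -m inch '[[[1.5,0,0,0],[1.5,0,-1,0],[5.4,0,-5.5,0],[15,0,-9.5,0],[28,0,-4,0],[33.5,0,10,0],[20,0,-48,0],[5,0,-50,0],[0,-10,-30,0]]]'
python3 - <<'E'
from h import *
t=observe();d=t['tool_pos']-SEAT;print('stand x,y,z',d@X,d@Y,t['tool_pos'][2],t['contact_force'],t['time'])
def seen():
    c=cam('side'); tm=observe()['time']; I=cv2.cvtColor(c['img'],cv2.COLOR_BGR2HSV); m=cv2.inRange(I,(12,110,90),(30,255,255))
    w=np.zeros_like(m); a=np.array(proj(c,stand(0,.165,.13))).astype(int); w[a[0]-35:a[0]+35,a[1]-35:a[1]+35]=1
    N,_,st,ce=cv2.connectedComponentsWithStats(m*w)
    if N<2: return tm,None
    q=ce[1+np.argmax(st[1:,4])][::-1]; th=np.linspace(-np.pi,np.pi,361); D=[np.linalg.norm(np.array(proj(c,stud(a,.165)))-q) for a in th]
    i=np.argmin(D); return round(tm,3),round(th[i],2),round(D[i],1),st[1+np.argmax(st[1:,4])][4]
for _ in range(5): print(seen())
E
```

```text
time: 21.45
tool_pos: [0.6015, 0.2845, 0.2983]
tool_rot: [3.141, -0.004, 0.295]
contact_force: [1.0, 0.6, -0.1]
opening: 0.0006
stand x,y,z 0.050885139996680075 0.18121825884005546 0.2982560299284128 [ 1.02091213  0.5642279  -0.11736661] 21.45
(21.5, np.float64(-1.54), np.float64(1.3), np.int32(47))
(21.55, np.float64(-1.26), np.float64(0.5), np.int32(51))
(21.6, np.float64(-0.99), np.float64(0.3), np.int32(57))
(21.65, np.float64(-0.77), np.float64(0.6), np.int32(58))
(21.7, np.float64(-0.52), np.float64(0.9), np.int32(57))
```

```bash
cat >> h.py <<'E'
def seen():
    c=cam('side'); tm=observe()['time']; I=cv2.cvtColor(c['img'],cv2.COLOR_BGR2HSV); m=cv2.inRange(I,(12,110,90),(30,255,255))
    w=np.zeros_like(m); a=np.array(proj(c,stand(0,.165,.13))).astype(int); w[a[0]-35:a[0]+35,a[1]-35:a[1]+35]=1
    N,_,st,ce=cv2.connectedComponentsWithStats(m*w)
    if N<2: return tm,None
    q=ce[1+np.argmax(st[1:,4])][::-1]; th=np.linspace(-np.pi,np.pi,361); D=[np.linalg.norm(np.array(proj(c,stud(a,.165)))-q) for a in th]
    i=np.argmin(D); return round(tm,3),round(float(th[i]),2),round(float(D[i]),1)
E
python3 - <<'E'
from h import *
for _ in range(24): print(seen())
s=cam('side'); t=cam('top')
for n in ['pad_box','spray_can','grease_tub','wrench','hammer','bolt_tray']:
    print(n,[np.round(d['at']).tolist() for d in place_of('top',n)[:1]])
for l in ['ears','caliper']:
    d=place_of('side',l); print(l,[(x['at'],round(x['conf'],2),atz(s,x['at'],.226 if l=='ears' else .196).round(4).tolist()) for x in d[:3]])
E
```

```text
(21.75, -0.28, 1.5)
(21.8, -0.02, 1.5)
(21.85, 0.23, 1.3)
(21.9, 0.47, 1.3)
(21.95, 0.72, 1.2)
(22.0, 0.94, 1.4)
(22.05, 1.17, 1.5)
(22.1, 1.38, 1.2)
(22.15, 1.55, 0.8)
(22.2, 1.8, 0.3)
(22.25, 2.02, 0.2)
(22.3, 2.27, 0.6)
(22.35, 2.5, 0.9)
(22.4, 2.74, 1.2)
(22.45, 2.97, 1.0)
(22.5, -3.11, 1.2)
(22.55, -2.88, 1.5)
(22.6, -2.67, 2.0)
(22.65, -2.44, 2.2)
(22.7, -2.2, 2.0)
(22.75, -1.97, 2.0)
(22.8, -1.75, 1.7)
(22.85, -1.52, 1.2)
(22.9, -1.31, 0.5)
pad_box [[193.0, 410.0]]
spray_can [[136.0, 350.0]]
grease_tub [[133.0, 214.0]]
wrench [[250.0, 166.0]]
hammer [[231.0, 458.0]]
bolt_tray [[293.0, 419.0]]
ears [([211.9, 360.5], 0.91, [0.3802, 0.0976, 0.226]), ([203.2, 274.5], 0.7, [0.61, 0.09, 0.226]), ([210.3, 297.3], 0.59, [0.5452, 0.1102, 0.226])]
caliper [([213.8, 278.4], 0.96, [0.5998, 0.0985, 0.196]), ([218.7, 359.9], 0.9, [0.3809, 0.0924, 0.196]), ([217.6, 297.9], 0.6, [0.5453, 0.107, 0.196])]
```

Run:
```python
from h import *
s=cam('side');cv2.imwrite('pics/m.png',cv2.resize(s['img'][165:300,220:340],None,fx=5,fy=4.4,interpolation=cv2.INTER_CUBIC))
for h in (0,.012): print([np.round(proj(s,stand(x,.014,.24+h)),1).tolist() for x in (-.08,.08)])
```

```text
[[200.8, 306.0], [208.4, 245.1]]
[[197.5, 305.9], [205.1, 244.6]]
```

View pics/m.png

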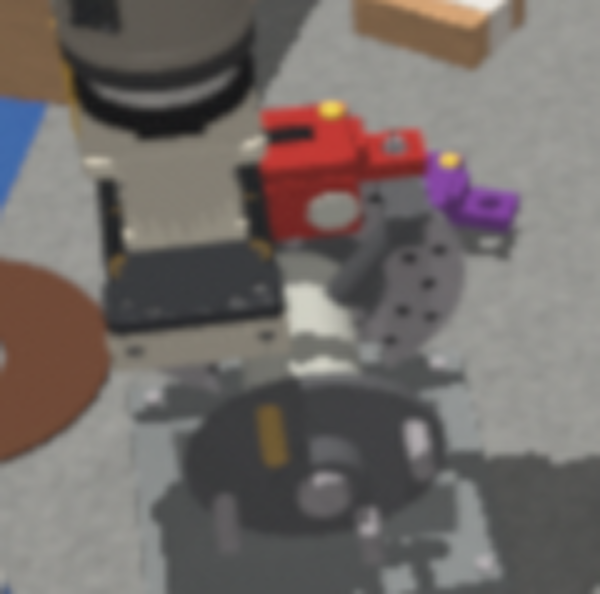

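```bash
python3 -c "
from cell import *
print(hand_in(), observe()['time'])"
```

```text
the job is handed in; nothing more can be done
the job is handed in; nothing more can be done
```

The large red caliper is home on both dowels and released, and the hub is spun and running freely. I handed the job in at about 23 s of the 64 s limit; no verdict is reported.

**Caliper:**
- It stopped hard at a tool height of 0.2208 m, exactly where home was predicted. The push was then raised to about 16 N (wrist reading) with no further travel.
- After release, its front ear showed within about 1.5 pixels of where home puts it.
- The gripper hid the rear ear in that last picture, so for the rear I rely on the hard stop and the tool staying level to 0.004 rad.

**Hub:**
- A slow push set a stud in place. One accelerating fingertip push then spun the hub, and the hand was lifted away.
- By the camera it ran from about 4.7 rad to about 11.3 rad untouched. At 11.3 rad it was still turning at about 4.5 rad/s and slowing only slightly, so the pads do not seem to rub.
- I did not see the contact force during the fast push itself, because the readings come only at the end of each move.

**Bystanders:** in the top camera all six showed within about 5 pixels of where they started. That is at the noise of the detector, and the arm went near none of them.

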